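Walk the weighted roll feeder home to the vinyl cutter and load its roll

TASK

Get the vinyl cutter ready for roll stock: the weighted roll feeder is too wide to grip, so walk it forward with alternating pushes on the two bare ends of its rear face, never on the trimmer rail between them, until its whole front face sits flush against the edge of the cutter's tray, between the two guide ears, without shoving the cutter out of place. Lay the roll of vinyl that lies on its side (it rolls away if bumped) gently on the feeder's two rollers, centred along them. Leave the bottle, the pen cup, the power adapter, the tape and the spare roll that stands on end where they are.

Things in the scene. Friction and masses are not known exactly. Their poses are not given: they have to be found in the camera images.
- dock (a point): Middle of the vinyl cutter's docking edge, 13 mm up: the straight upright front edge of the low tray (340 mm wide, 24 mm high) of the white machine (460 mm wide, 125 mm high), facing the robot. x points level from the edge into the machine, y along the edge to the left. Two guide ears stick out 38 mm from the edge, 20 mm high, 228 mm apart inside, flaring to about 250 mm at the mouth
- dock_l (a point): left end of the docking place: on the tray's edge, 105 mm to the left (+y of dock) of its middle; meets nose_l. The cutter stands loose on the bench (3.5 kg, friction 0.5 to 0.7): pressed with more than about 14 N through the feeder it may start to slide
- dock_r (a point): right end of the docking place: on the tray's edge 105 mm to the right; meets nose_r
- feeder_mid (a point): Centre (23.5 mm up) of the roll feeder: a solid grey flat-bottomed block, 130 mm deep (x), 210 mm wide (y), 47 mm high, about 1.5 kg (varies 20 percent), friction on the bench 0.5 to 0.7. x points forward, from its rear face (towards the robot) to its front face (towards the cutter). It starts 65 to 90 mm short of the tray, up to 18 mm to one side, turned up to 12 degrees
- nose_l (a point): left end of the feeder's front face, 65 mm ahead of and 105 mm to the left of feeder_mid, 13 mm above the bench
- nose_r (a point): right end of the feeder's front face, 65 mm ahead and 105 mm to the right, 13 mm above the bench
- rear_l (a point): point on the left bare end of the feeder's rear face (the end is 45 mm wide, from the bench up to 47 mm): the place to push, 65 mm behind and 85 mm to the left of feeder_mid, 23.5 mm up. A push takes 5 to 12 N, peaks to about 20 N as it breaks loose; per 10 mm pushed the middle goes forward about 4.5 mm, the feeder turns about 0.055 rad clockwise seen from above, and the far end swings back a little
- rear_r (a point): point on the right bare end of the rear face, 65 mm behind and 85 mm to the right of feeder_mid; a push here swings the feeder anticlockwise
- trimmer: The black plastic slide-trimmer rail across the middle of the feeder's rear face: 120 mm wide, sticking out 24 mm to the rear between 18 and 50 mm above the bench; it must not be pushed on. The origin is on the rear face at bench height, axes as the feeder's
- cradle (a point): Where the roll's centre comes when it lies in place: above the middle of the feeder, 79 mm above the bench, axes as the feeder's. The two free-turning rubber rollers (20 mm thick, 180 mm long, along the feeder's y) lie 22 mm ahead of and behind it, sunk in the deck, their tops 58 mm above the bench
- roll_center (a point): Centre of the roll of vinyl that lies on its side on the bench: a white cylinder 56 mm in diameter and 170 mm long with a cardboard core, 0.32 kg, its axis along this point's x axis. On the bench the centre is 28 mm up. It lies left or right of the feeder and is free to roll
- spare: Bystander: the shorter spare roll, 56 mm in diameter, standing on its end, 100 mm high. Origin at the centre of its underside
- bottle: Bystander: clear drinking-water bottle, 62 mm in diameter, 190 mm high. Origin at the centre of its underside
- pencup: Bystander: dark steel pen cup with pens, 76 mm in diameter, the pens up to 170 mm high. Origin at the centre of its underside
- adapter: Bystander: white power adapter, 85 x 52 x 32 mm. Origin at the centre of its underside
- tape: Bystander: roll of clear tape lying flat, 100 mm in diameter, 24 mm high. Origin at the centre of its underside
Things that resemble listed ones, but are neither listed nor needed, are in the scene too. Leave any blue or green look-alike of the part that bears roll_center alone.

How it is judged:
At the end, for the whole second after the job is handed in: Both ends of the feeder's front are within 2 mm of the tray's edge, the feeder within 12 mm of mid-way between the ears and flat; the roll rests on the rollers, its centre within 12 mm of the cradle point (at most 5 mm above), axis within 3.4 degrees of the rollers; both at rest (x of each of nose_l, nose_r in the frame of dock above -0.002 m and y of feeder_mid in the frame of dock between -0.012 and 0.012 m and angle between feeder_mid's own z axis and vertical below 0.03 rad and distance between roll_center and cradle below 0.012 m and z of roll_center in the frame of cradle below 0.005 m and angle between the x axis of roll_center and the y axis of cradle, either way round below 0.06 rad and linear speed of roll below 0.02 m/s and linear speed of feeder below 0.01 m/s); the robot touches nothing.
It fails at once if the cutter is shoved: either end of its docking edge has moved more than 4 mm (distance of any of dock_l, dock_r from where it was at the start of the episode above 0.004 m).
It fails at once if the trimmer rail is pressed by the fingers with more than 4 N (contact force between the fingers and trimmer above 4 N).
It fails at once if the roll is dropped or thrown: it moves faster than 0.8 m/s out of the fingers (linear speed of roll above 0.8 m/s and contact force between the fingers and roll below 0.1 N).
It fails at once if a bystander (bottle, pen cup, adapter, tape or standing spare roll) is moved by more than 25 mm (distance of any of bottle, pencup, adapter, tape, spare from where it was at the start of the episode above 0.025 m).
It also fails if it takes over 72 s, if anything falls off the work surface, if the arm or the gripper's body presses on something with over 40 N, if the wrist force passes 120 N, or if a joint passes its speed limit or range.

ROBOT

A 7-joint arm with a two-finger parallel gripper is mounted at the origin on the work surface. World frame = base frame: x ahead of the robot, y to its left, z up, the work surface at z = 0. Lengths are in m, angles in rad, forces in N, time in s.
With the tool pointing down it reaches from about 0.35 to 0.9 m from the base axis. Payload 8.1 kg.
Tool frame: the origin (TCP) lies midway between the tips of the shut fingers; the grasp point (between the pads) lies 19 mm behind it; x points along the fingers, z is the direction in which the jaws open and shut, and the axes are right-handed (so a half turn about x gives the same grasp; the last joint's range is limited). The gripper opens to 92 mm and grips with 3 to 60 N. Pads are 19 mm wide; open, the fingers measure 130 mm over their backs; the gripper's body (75 mm by 190 mm) begins 47 mm behind the grasp point.
Start: joints at [1.224, 0.434, 0.025, 1.573, -0.012, 1.134, -0.075], TCP at [0.151, -0.607, 0.227] pointing down, gripper open.
Joint ranges: [-2.62, 2.62], [-0.44, 2.09], [-1.27, 1.32], [0.08, 2.57], [-1.32, 4.46], [0.12, 2], [-2.74, 2.74]. Speed limits (rad/s): [2.22, 2.22, 3.01, 3.01, 3.14, 3.14, 3.14].

INTERFACE

Orientations are given as a rotation vector (axis times angle).
In Python, from cell import arm gives the robot as it stands. The module is installed in compiled form; this text tells all that it offers.
- The arm moves only by the tool move_arm, never from a script. Its argument "steps" is text: rows parted by semicolons, each of 5 numbers parted by spaces: the shift along the tool's x, y, z in m, then the turn about the tool's x in rad, then the closure in counts, from 0 (fully open) to 255 (shut). A call has 1 to 10 rows; each row is the pose to reach, as a shift and turn from the pose commanded when the call began, along the tool's axes at that moment; what a row does not reach only later rows make up. A row lasts 1/12 s, in which the tool goes at most 41.7 mm and 7.16 degrees, less where a joint would pass 70% of its speed; a pose out of reach is approached as far as the arm can. A call with a gripper value outside its range is refused whole. The fingers move at their own pace and stop on an object; "squeeze" is the grip in N (left out, the last holds). Time passes only in rows, so rows that repeat a pose let the fingers close. It gives the time, the measured TCP pose, the force and the opening at its end, in the units of the state.
- arm.observe(): the state, without advancing time (a new reading comes with each control period).
- arm.get_image(name): name is "scene" or "top" or "wrist"; returns a dict with "img" (384x512x3 uint8, blue, green, red), "z_map" (384x512 float32, m along the optical axis (not along the pixel's ray), 0 where there is no reading), "vfov" (degrees; the focal length in pixels is half the picture's height over the tangent of half this angle, whatever the lens; pixels are square), "cx", "cy" (the principal point, pixels), "extrinsics" (4x4, takes a point from camera to world coordinates). Camera axes: x right, y up, looking along -z (the intrinsics and any distortion apply to the point x, -y, -z); pixel columns grow to the right and rows downward; lengths in m; the calibration is good to about 2 mm. A picture is of the moment at which its call begins.
- arm.sign_off(): hands the job in, once; it reports no verdict.
The state is a dict: "clock": time; "joints": joint angles; "dq": joint speeds; "joint_efforts": joint torques, N m; "position": TCP position; "ee_rot": TCP orientation; "force": force on the tool from outside, world axes, zero at the start; "ft_torque": the same for the moment, N m; "width": opening from 0.0 (shut) to 1.0 (fully open).
Only numpy, scipy, OpenCV 4.12 (cv2) and the standard library are available. Lean on these libraries where they do the work, as an engineer would, in place of code of your own. Each camera call takes 0.05 s, during which the arm holds its last target.

## Working session

There is one attempt and no reset: what is moved stays moved. The work goes in short steps, Python scripts to look and compute and a tool call to move; the robot and the scene stay as the last step left them, time stands still between calls to the robot, and variables do not carry over. Pictures are saved under pics/ and viewed, and the job is handed in when it is done.

Besides the shell and the picture viewer there is one more tool, called after "Emit:" as name(argument=value, ...) on one line, values as JSON. move_arm: Moves the arm, as the interface text tells. Its arguments: {"type":"object","properties":{"steps":{"type":"string"},"squeeze":{"type":"number"}},"required":["steps"]}

```bash
mkdir -p pics; cat > h.py <<'E'
import numpy as np, cv2
from cell import arm
def grab(n):
    d=arm.get_image(n); return d
def world(d,u,v,z=None):
    H=d["img"].shape[0]; f=H/2/np.tan(np.radians(d["vfov"])/2)
    z=d["z_map"][v,u] if z is None else z
    p=np.stack([(np.asarray(u)-d["cx"])/f*z, -(np.asarray(v)-d["cy"])/f*z, -z, np.ones_like(z)],-1)
    return (p@d["extrinsics"].T)[...,:3]
def cloud(d):
    v,u=np.mgrid[0:384,0:512]; return world(d,u,v)
E
python3 - <<'E'
from h import *
s=arm.observe(); print({k:np.round(v,3) for k,v in s.items()})
for n in["scene","top","wrist"]:
    d=grab(n); cv2.imwrite(f"pics/{n}0.png",d["img"]); print(n,d["vfov"],d["cx"],d["cy"],[k for k in d]); print(d["extrinsics"].round(3)); np.savez(f"{n}0.npz",**d)
E
```

```text
{'clock': np.float64(0.0), 'joints': array([ 1.224,  0.435,  0.025,  1.574, -0.012,  1.134, -0.075]), 'dq': array([ 0.   ,  0.001,  0.   ,  0.001, -0.001, -0.002,  0.002]), 'joint_efforts': array([-0.0000e+00, -6.6785e+01,  9.8500e-01, -3.1446e+01, -6.1000e-02,
        4.3000e-02,  0.0000e+00]), 'position': array([ 0.151, -0.606,  0.226]), 'ee_rot': array([ 1.029,  1.316, -1.027]), 'force': array([0.004, 0.026, 0.709]), 'ft_torque': array([-0.003,  0.005,  0.023]), 'width': np.float64(1.0)}
scene 54.9978231236265 251.55972516842226 190.3809393299928 ['img', 'z_map', 'vfov', 'cx', 'cy', 'extrinsics']
[[-0.573 -0.532  0.624  1.146]
 [ 0.82  -0.361  0.445  0.455]
 [-0.011  0.766  0.642  0.757]
 [ 0.     0.     0.     1.   ]]
top 50.25250429647752 260.6052997906741 188.31726733730517 ['img', 'z_map', 'vfov', 'cx', 'cy', 'extrinsics']
[[ 0.029  0.995 -0.093  0.349]
 [-1.     0.029  0.002  0.016]
 [ 0.004  0.093  0.996  1.438]
 [ 0.     0.     0.     1.   ]]
wrist 68.4765474716515 257.04821106049536 193.85225410114356 ['img', 'z_map', 'vfov', 'cx', 'cy', 'extrinsics']
[[ 0.242  0.941  0.237  0.215]
 [-0.97   0.235  0.058 -0.591]
 [-0.001 -0.244  0.97   0.386]
 [ 0.     0.     0.     1.   ]]
```

View pics/top0.png

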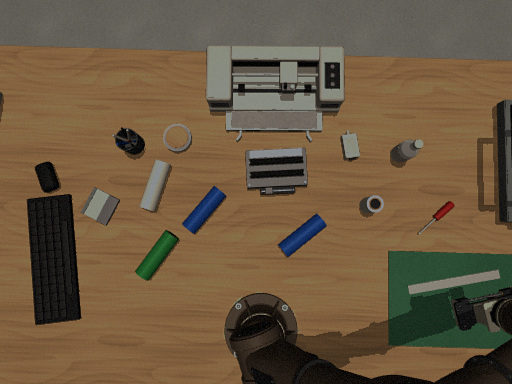

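View pics/scene0.png

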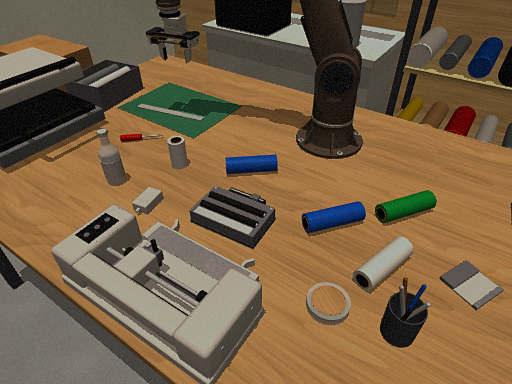

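View pics/wrist0.png

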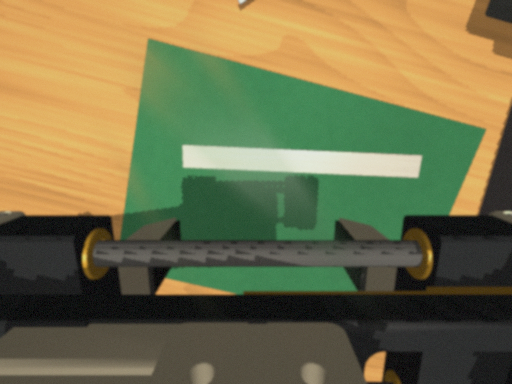

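The top view shows the feeder at (276,168), the tray edge along row ~130, the white roll at (155,185), the spare at (373,205), the adapter at (350,146) and the tape at (177,138). I'll measure the metric poses next.

```bash
python3 - <<'E'
from h import *
for n in["top","scene"]:
    d=dict(np.load(f"{n}0.npz")); P=cloud(d); Z=P[...,2]
    print(n,"table z",np.median(Z[(abs(P[...,0]-.5)<.1)&(abs(P[...,1])<.4)]))
    # region feeder
    def reg(x0,x1,y0,y1,z0,z1): 
        m=(P[...,0]>x0)&(P[...,0]<x1)&(P[...,1]>y0)&(P[...,1]<y1)&(Z>z0)&(Z<z1); return P[m]
    q=reg(.42,.72,-.2,.15,.038,.075); print("feeder",len(q),q.min(0),q.max(0),cv2.minAreaRect(q[:,:2].astype(np.float32)))
    q=reg(.42,.72,.25,.5,.03,.075); print("roll",len(q),q.mean(0),q.max(0),cv2.minAreaRect(q[:,:2].astype(np.float32)))
    q=reg(.6,.85,-.3,.3,.017,.035); print("tray",len(q),q.min(0),q.max(0),cv2.minAreaRect(q[:,:2].astype(np.float32)))
    d["P"]=P
    if n=="top":
        for (u,v) in[(155,185),(276,168),(130,140),(177,125),(350,146),(373,205),(205,210),(405,152),(302,235)]: print((u,v),P[v,u].round(3))
        im=d["img"][90:250,120:330]; im=cv2.resize(im,None,fx=3.8,fy=3.75,interpolation=cv2.INTER_CUBIC); cv2.imwrite("pics/topc.png",im)
        zz=np.clip(Z[90:250,120:330]*1000,0,80)*3; cv2.imwrite("pics/topz.png",cv2.resize(zz.astype(np.uint8),None,fx=3.8,fy=3.75,interpolation=0))
E
```

```text
top table z 0.003357369017317424
feeder 2522 [ 0.43587434 -0.14452247  0.0380291 ] [0.62348177 0.14858298 0.06761019] ((0.5358918905258179, 0.007090210914611816), (0.15972673892974854, 0.3060746490955353), 7.931646823883057)
roll 962 [0.52766966 0.38408298 0.04989477] [0.69792391 0.49999969 0.07495784] ((0.5569896101951599, 0.3621954917907715), (0.2564729154109955, 0.23615679144859314), 14.680042266845703)
tray 3822 [ 0.60003661 -0.29996432  0.01709299] [0.84994533 0.29999818 0.0349862 ] ((0.7274650931358337, -0.0008554458618164062), (0.6007035374641418, 0.24768398702144623), 89.3031234741211)
(155, 185) [0.479 0.37  0.063]
(276, 168) [ 0.55  -0.037  0.05 ]
(130, 140) [0.627 0.459 0.077]
(177, 125) [0.695 0.313 0.029]
(350, 146) [ 0.637 -0.293  0.036]
(373, 205) [ 0.43  -0.355  0.101]
(205, 210) [0.4  0.2  0.05]
(405, 152) [ 0.603 -0.45   0.131]
(302, 235) [ 0.325 -0.129  0.062]
scene table z 0.000950217719698776
feeder 2629 [ 0.45451729 -0.1447892   0.03801823] [0.62642109 0.1499293  0.06145282] ((0.5383474826812744, 0.007386982440948486), (0.1555275022983551, 0.29832127690315247), 4.937876224517822)
roll 1967 [0.55172515 0.41220228 0.05053603] [0.66528518 0.49998676 0.07488964] ((0.5513564944267273, 0.4021461009979248), (0.26426997780799866, 0.1357676237821579), 21.240610122680664)
tray 4697 [ 0.60041672 -0.29993254  0.01703194] [0.84998629 0.29983077 0.03490642] ((0.725212812423706, -5.6296586990356445e-05), (0.5997598171234131, 0.2495536059141159), 89.99596405029297)
```

View pics/topc.png

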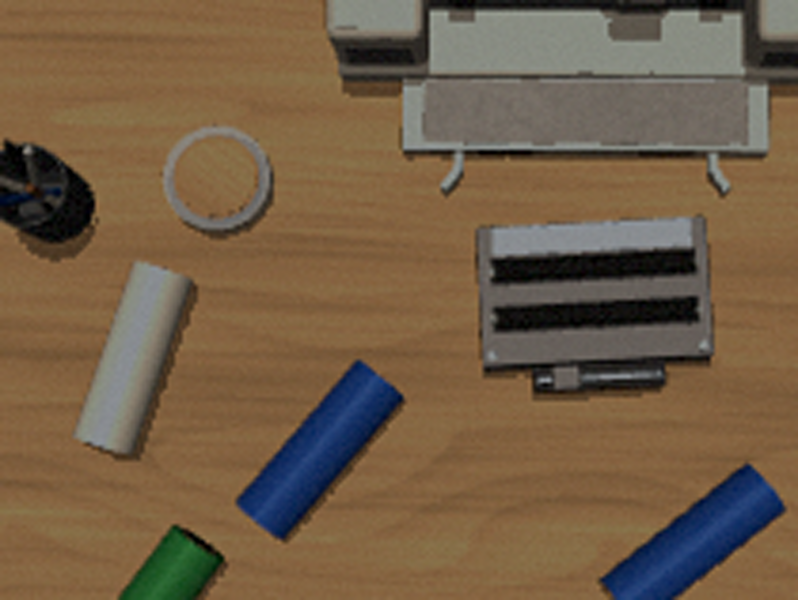

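View pics/topz.png

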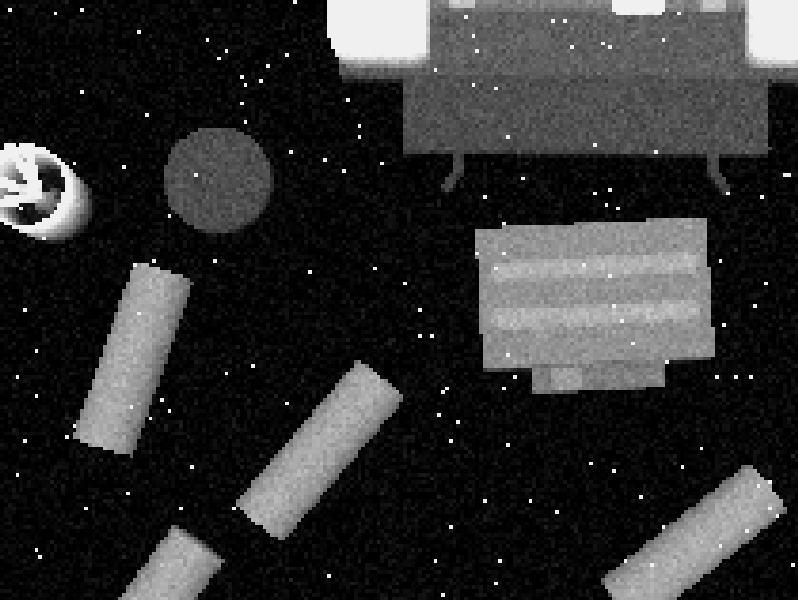

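```bash
cat >> h.py <<'E'
from scipy.optimize import minimize
def proj(d,X):
    E=np.linalg.inv(d["extrinsics"]); p=X@E[:3,:3].T+E[:3,3]
    f=192/np.tan(np.radians(d["vfov"])/2)
    return np.stack([d["cx"]+f*p[:,0]/-p[:,2], d["cy"]-f*p[:,1]/-p[:,2]],-1)
def box(x0,x1,y0,y1,z0,z1): return np.array([[x,y,z] for x in(x0,x1) for y in(y0,y1) for z in(z0,z1)])
def cyl(R,L,z):
    t=np.linspace(0,2*np.pi,32,endpoint=False); return np.concatenate([np.stack([np.full(32,s*L/2),R*np.cos(t),z+R*np.sin(t)],-1) for s in(-1,1)])
ZB={"top":.0025,"scene":.001,"wrist":0.}
def clean(d):
    # height map over median depth
    z=cv2.medianBlur(d["z_map"].astype(np.float32),3)
    v,u=np.mgrid[0:384,0:512]; return world(d,u,v,z)
S=4
def place(X,p): c,s=np.cos(p[2]),np.sin(p[2]); return np.c_[X[:,0]*c-X[:,1]*s+p[0],X[:,0]*s+X[:,1]*c+p[1],X[:,2]]
def fitobj(ds,names,parts,p0,zlo,margin=.06,rad=.16,zhi=.09,extra=None,verbose=True):
    masks=[]
    for d,n in zip(ds,names):
        P=clean(d); r=np.hypot(P[...,0]-p0[0],P[...,1]-p0[1])
        m=((P[...,2]-ZB[n]>zlo)&(P[...,2]<zhi)&(r<rad)).astype(np.uint8)
        if extra is not None: m&=extra(P).astype(np.uint8)
        k,l,st,_=cv2.connectedComponentsWithStats(m); b=1+np.argmax(st[1:,4]); m=(l==b)
        masks.append(m.astype(np.float32))
    def cost(q):
        p=[q[0],q[1],q[2]]; c=0
        for d,m in zip(ds,masks):
            r=np.zeros((384*S,512*S),np.uint8)
            for X in parts:
                h=cv2.convexHull(((proj(d,place(X,p))+.5)*S-.5).astype(np.float32)*16)
                cv2.fillConvexPoly(r,np.round(h).astype(np.int32),1,shift=4)
            a=cv2.resize(r.astype(np.float32),(512,384),interpolation=cv2.INTER_AREA)
            c+=np.minimum(1,abs(a-m)).sum()/max(1,m.sum())
        return c
    best=None
    for k in range(2):
        s=np.array(p0)if best is None else best.x
        sim=np.array([s,s+[.008,0,0],s+[0,.008,0],s+[0,0,.06]])
        best=minimize(cost,s,method="Nelder-Mead",options=dict(initial_simplex=sim,xatol=1e-4,fatol=1e-5))
    return best.x,best.fun
zl=.010
FE=[box(-.065,.065,-.105,.105,zl,.047),box(-.089,-.065,-.06,.06,.018,.050)]
RO=[cyl(.028,.170,.028)]
E
cat > m0.py <<'E'
from h import *
D={n:dict(np.load(f"{n}0.npz")) for n in("top","scene")}
for ns in(["top"],["scene"],["top","scene"]):
    ds=[D[n] for n in ns]
    p,c=fitobj(ds,ns,FE,[.55,-.035,.05],zl); print(ns,"feeder",p.round(4),round(c,3))
    p,c=fitobj(ds,ns,RO,[.49,.37,-.25],.008,rad=.12); print("roll",p.round(4),round(c,3))
    TR=[box(0,.05,-.17,.17,zl,.024),]
E
python3 m0.py; python3 - <<'E'
from h import *
# tray edge
for n in("top","scene"):
    d=dict(np.load(f"{n}0.npz")); P=clean(d); Z=P[...,2]-ZB[n]
    q=P[(Z>.012)&(Z<.035)&(abs(P[...,1]+.03)<.22)&(P[...,0]>.60)&(P[...,0]<.78)]
    # per y bin min x
    ys=np.arange(-.22,.2,.01); 
    print(n,[(round(y,2),round(float(np.sort(q[abs(q[:,1]-y)<.006][:,0])[:6].mean()),4)) for y in ys if (abs(q[:,1]-y)<.006).sum()>8])
E
```

```text
['top'] feeder [ 0.5533 -0.0366  0.0828] 0.028
roll [ 0.4814  0.3803 -0.2814] 0.043
['scene'] feeder [ 0.5527 -0.0368  0.0847] 0.063
roll [ 0.48    0.3808 -0.2782] 0.041
['top', 'scene'] feeder [ 0.553  -0.0365  0.0788] 0.092
roll [ 0.4808  0.3805 -0.2787] 0.084
top [(np.float64(-0.22), 0.7644), (np.float64(-0.21), 0.764), (np.float64(-0.2), 0.7632), (np.float64(-0.19), 0.6951), (np.float64(-0.18), 0.6939), (np.float64(-0.17), 0.6937), (np.float64(-0.16), 0.6618), (np.float64(-0.15), 0.6621), (np.float64(-0.14), 0.6744), (np.float64(-0.13), 0.6933), (np.float64(-0.12), 0.693), (np.float64(-0.11), 0.6924), (np.float64(-0.1), 0.6922), (np.float64(-0.09), 0.6924), (np.float64(-0.08), 0.6921), (np.float64(-0.07), 0.6912), (np.float64(-0.06), 0.6902), (np.float64(-0.05), 0.6907), (np.float64(-0.04), 0.6906), (np.float64(-0.03), 0.6906), (np.float64(-0.02), 0.6907), (np.float64(-0.01), 0.6902), (np.float64(0.0), 0.6898), (np.float64(0.01), 0.6892), (np.float64(0.02), 0.689), (np.float64(0.03), 0.6888), (np.float64(0.04), 0.6894), (np.float64(0.05), 0.689), (np.float64(0.06), 0.6879), (np.f
[... 603 characters left out ...]
loat64(-0.1), 0.6229), (np.float64(-0.09), 0.6217), (np.float64(-0.08), 0.6208), (np.float64(-0.07), 0.6204), (np.float64(-0.06), 0.6195), (np.float64(-0.05), 0.6187), (np.float64(-0.04), 0.6175), (np.float64(-0.03), 0.617), (np.float64(-0.02), 0.6161), (np.float64(-0.01), 0.6151), (np.float64(0.0), 0.6144), (np.float64(0.01), 0.6134), (np.float64(0.02), 0.6128), (np.float64(0.03), 0.6118), (np.float64(0.04), 0.6108), (np.float64(0.05), 0.6102), (np.float64(0.06), 0.6091), (np.float64(0.07), 0.6019), (np.float64(0.08), 0.6883), (np.float64(0.09), 0.6636), (np.float64(0.1), 0.6532), (np.float64(0.11), 0.6529), (np.float64(0.12), 0.6878), (np.float64(0.13), 0.6872), (np.float64(0.14), 0.6864)]
```

```bash
cat >> h.py <<'E'
from scipy.spatial.transform import Rotation as Ro
def pose():
    s=arm.observe(); R=Ro.from_rotvec(s["ee_rot"]).as_matrix(); return s,np.array(s["position"]),R
def go(t,jyaw=None):
    """shift in tool axes to world target t; turn so jaw axis (tool z, mod pi) has world yaw jyaw"""
    s,p,R=pose(); sh=R.T@(np.array(t)-p); j=np.arctan2(R[1,2],R[0,2]); tr=0
    if jyaw is not None:
        tr=-(jyaw-j); tr=(tr+np.pi/2)%np.pi-np.pi/2   # tool x down: +turn lowers yaw
    print("pos",p.round(4),"jaw yaw",round(j,3),"q7",round(s["joints"][6],2),"F",np.round(s["force"],1),"t",round(float(s["clock"]),2),"-> shift",sh.round(4),"turn",round(tr,3))
E
python3 - <<'E'
from h import *
s,p,R=pose(); print(R.round(3)); go([.43,.04,.15],0); go([.43,.04,.02],0)
# tray fit
for n in("top","scene"):
    d=dict(np.load(f"{n}0.npz")); P=clean(d); Z=P[...,2]-ZB[n]
    m=(Z>.012)&(Z<.035)&(P[...,0]>.71)&(P[...,0]<.74)&(abs(P[...,1]+.03)<.25); q=P[m]
    print(n,[ (round(x,3),q[abs(q[:,0]-x)<.003][:,1].min().round(4),q[abs(q[:,0]-x)<.003][:,1].max().round(4)) for x in(.715,.72,.725,.73,.735)])
E
```

```text
[[-0.     0.97   0.241]
 [ 0.001  0.241 -0.97 ]
 [-1.    -0.    -0.001]]
pos [ 0.1507 -0.6062  0.2261] jaw yaw -1.327 q7 -0.08 F [ 0.8  2.  -0.7] t 0.15 -> shift [ 0.0768  0.427  -0.5596] turn -1.327
pos [ 0.1507 -0.6062  0.2261] jaw yaw -1.327 q7 -0.08 F [ 0.8  2.  -0.7] t 0.15 -> shift [ 0.2068  0.427  -0.5594] turn -1.327
top [(0.715, np.float64(-0.1925), np.float64(0.1423)), (0.72, np.float64(-0.1924), np.float64(0.1424)), (0.725, np.float64(-0.1923), np.float64(0.1427)), (0.73, np.float64(-0.1921), np.float64(0.1428)), (0.735, np.float64(-0.1921), np.float64(0.1432))]
scene [(0.715, np.float64(-0.1937), np.float64(0.0736)), (0.72, np.float64(-0.1932), np.float64(0.0733)), (0.725, np.float64(-0.1928), np.float64(0.073)), (0.73, np.float64(-0.1953), np.float64(0.0725)), (0.735, np.float64(-0.1949), np.float64(0.0728))]
```

Emit:
move_arm(steps="0.03 0.427 -0.56 -1.327 255;0.03 0.427 -0.56 -1.327 255;0.03 0.427 -0.56 -1.327 255;0.03 0.427 -0.56 -1.327 255;0.03 0.427 -0.56 -1.327 255;0.03 0.427 -0.56 -1.327 255;0.03 0.427 -0.56 -1.327 255;0.03 0.427 -0.56 -1.327 255;0.03 0.427 -0.56 -1.327 255;0.03 0.427 -0.56 -1.327 255", squeeze=40)

```text
clock: 0.98
position: [0.316, -0.2225, 0.209]
ee_rot: [0.055, 1.57, -0.056]
force: [0.7, 0.2, 0.6]
width: 0.325
```

```bash
python3 -c "
from h import *
go([.43,.043,.10],0.08)"
```

```text
pos [ 0.316  -0.2225  0.209 ] jaw yaw -0.071 q7 0.35 F [0.7 0.2 0.6] t 0.98 -> shift [0.1089 0.273  0.0948] turn -0.151
```

Emit:
move_arm(steps="0.05 0.273 0.095 -0.151 255;0.05 0.273 0.095 -0.151 255;0.05 0.273 0.095 -0.151 255;0.05 0.273 0.095 -0.151 255;0.06 0.273 0.095 -0.151 255;0.1 0.273 0.095 -0.151 255;0.13 0.273 0.095 -0.151 255;0.16 0.273 0.095 -0.151 255;0.19 0.273 0.095 -0.151 255;0.194 0.273 0.095 -0.151 255")

```text
clock: 1.82
position: [0.4301, 0.0423, 0.0112]
ee_rot: [-0.059, 1.574, 0.061]
force: [-0.2, -1.0, -0.3]
width: 0.007
```

```bash
python3 - <<'E'
from h import *
go([.44,.043,.013],0.08)
d=grab("wrist"); cv2.imwrite("pics/w1.png",d["img"])
d=grab("scene"); cv2.imwrite("pics/s1.png",d["img"])
E
```

```text
pos [0.4301 0.0423 0.0112] jaw yaw 0.077 q7 -0.63 F [-0.2 -1.  -0.3] t 1.82 -> shift [-0.0018 -0.      0.0099] turn -0.003
```

View pics/w1.png

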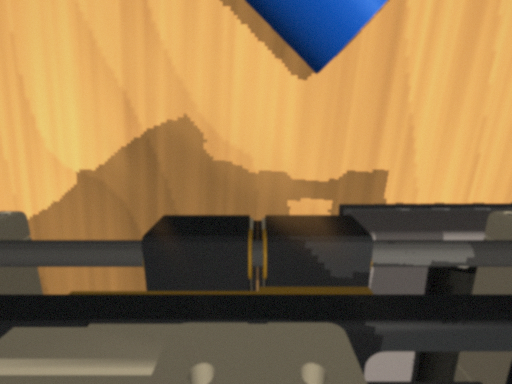

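View pics/s1.png

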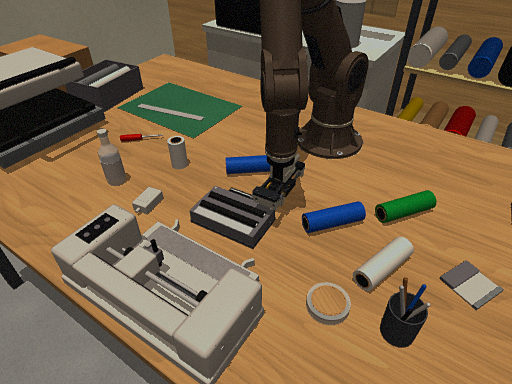

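Emit:
move_arm(steps="-0.002 0 0.025 0 255;-0.002 0 0.03 0 255;-0.002 0 0.034 0 255;-0.002 0 0.038 0 255;-0.002 0 0.042 0 255;-0.002 0 0.046 0 255;-0.002 0 0.05 0 255;-0.002 0 0.054 0 255;-0.002 0 0.058 0 255;-0.002 0 0.058 0 255")

```text
clock: 2.75
position: [0.4888, 0.0448, 0.018]
ee_rot: [-0.058, 1.57, 0.058]
force: [-3.3, 2.3, -0.7]
width: 0.002
```

```bash
cat > look.py <<'E'
from h import *
import sys
x,y,yaw=map(float,sys.argv[1:4])
DK=np.array([.690,-.0245,.026])
ns=sys.argv[4].split(",") if len(sys.argv)>4 else["top","scene"]
ds=[]
for n in ns:
    d=grab(n); ds.append(d)
    if "save" in sys.argv: cv2.imwrite(f"pics/{sys.argv[-1]}_{n}.png",d["img"])
ex=lambda P: P[...,0]>P[...,0]*0   # placeholder
c,s=np.cos(.026),np.sin(.026)
ex=lambda P: ((P[...,0]-.69)*c+(P[...,1]+.0245)*s<-.006)|(P[...,2]>.036)
def ex2(P):
    # cut away behind rear face (gripper), keep ahead
    return ex(P)
T=[box(-.065,.065,-.105,.105,.030,.047)]
for d,n in list(zip(ds,ns))+([] if len(ns)<2 else[(None,None)]):
    D,N=([d],[n]) if d is not None else (ds,ns)
    p,c0=fitobj(D,N,T,[x,y,yaw],.030,rad=.15,zhi=.066,extra=lambda P:(P[...,0]<.76)&(P[...,0]>p0x(P)))  if 0 else fitobj(D,N,T,[x,y,yaw],.030,rad=.14,zhi=.066,extra=lambda P:(((P[...,0]-x)*np.cos(yaw)+(P[...,1]-y)*np.sin(yaw))>-.072)&(abs(-(P[...,0]-x)*np.sin(yaw)+(P[...,1]-y)*np.cos(yaw))<.125))
    R=lambda a:np.array([[np.cos(a),-np.sin(a)],[np.sin(a),np.cos(a)]])
    g=lambda q:(R(DK[2]).T@(p[:2]+R(p[2])@np.array(q)-DK[:2])).round(4)
    print(N,"feeder",p.round(4),round(c0,3),"rel yaw",round(p[2]-DK[2],4),"noseL",g([.065,.105]),"noseR",g([.065,-.105]),"midy",g([0,0])[1])
    w=lambda q:(p[:2]+R(p[2])@np.array(q)).round(4)
    print("   rear_l",w([-.065,.085]),"rear_r",w([-.065,-.085]))
s,pp,RR=pose(); print("TCP",pp.round(4),"jaw",round(np.arctan2(RR[1,2],RR[0,2]),3),"F",np.round(s["force"],1),"t",s["clock"])
E
python3 look.py .564 -.037 -.05 top,scene save a
```

```text
['top'] feeder [ 0.5683 -0.0435 -0.0545] 0.574 rel yaw -0.0805 noseL [-0.0489  0.0836] noseR [-0.0658 -0.1257] midy -0.0158
   rear_l [0.508  0.0449] rear_r [ 0.4988 -0.1248]
['scene'] feeder [ 0.5671 -0.0429 -0.0565] 0.171 rel yaw -0.0825 noseL [-0.0499  0.0841] noseR [-0.0672 -0.1252] midy -0.0152
   rear_l [0.507  0.0457] rear_r [ 0.4974 -0.1241]
['top', 'scene'] feeder [ 0.568  -0.043  -0.0564] 0.749 rel yaw -0.0824 noseL [-0.049   0.0839] noseR [-0.0663 -0.1254] midy -0.0154
   rear_l [0.5079 0.0455] rear_r [ 0.4984 -0.1242]
TCP [0.4888 0.0447 0.0179] jaw 0.074 F [-4.5  2.3  1.9] t 2.85
```

```bash
python3 -c "
from h import *
go([.445,.043,.014],0.08);go([.445,-.126,.014],0.08);go([.478,-.126,.014],0.08);go([.511,-.122,.014],0.08)"
```

```text
pos [0.4888 0.0447 0.0179] jaw yaw 0.074 q7 -0.57 F [-4.5  2.3  1.9] t 2.85 -> shift [ 0.0039  0.0015 -0.0438] turn -0.006
pos [0.4888 0.0447 0.0179] jaw yaw 0.074 q7 -0.57 F [-4.5  2.3  1.9] t 2.85 -> shift [ 0.0039 -0.1671 -0.0562] turn -0.006
pos [0.4888 0.0447 0.0179] jaw yaw 0.074 q7 -0.57 F [-4.5  2.3  1.9] t 2.85 -> shift [ 0.0039 -0.1695 -0.0233] turn -0.006
pos [0.4888 0.0447 0.0179] jaw yaw 0.074 q7 -0.57 F [-4.5  2.3  1.9] t 2.85 -> shift [ 0.0039 -0.1679  0.0099] turn -0.006
```

Emit:
move_arm(steps="0.002 0.001 -0.04 0 255;0.002 -0.02 -0.054 0 255;0.002 -0.06 -0.056 0 255;0.002 -0.1 -0.056 0 255;0.002 -0.14 -0.056 0 255;0.002 -0.169 -0.056 0 255;0.002 -0.169 -0.056 0 255;0.002 -0.1695 -0.03 0 255;0.002 -0.1695 -0.024 0 255;0.002 -0.1695 -0.02 0 255")

```text
clock: 3.68
position: [0.482, -0.1267, 0.0154]
ee_rot: [-0.058, 1.571, 0.056]
force: [-8.4, -2.6, 6.1]
width: 0.005
```

Emit:
move_arm(steps="0 0 0.004 0 255;0 0.001 0.008 0 255;0 0.001 0.012 0 255;0 0.002 0.016 0 255;0 0.002 0.02 0 255;0 0.003 0.024 0 255;0 0.004 0.028 0 255;0 0.005 0.03 0 255;0 0.005 0.03 0 255")

```text
clock: 4.43
position: [0.5099, -0.1192, 0.0149]
ee_rot: [-0.059, 1.573, 0.057]
force: [-3.3, -3.4, -0.1]
width: 0.004
```

```bash
python3 look.py .58 -.036 0.09 top,scene save b
```

```text
['top'] feeder [ 0.584  -0.031   0.0984] 0.292 rel yaw 0.0724 noseL [-0.0489  0.1056] noseR [-0.0337 -0.1038] midy -0.0038
   rear_l [0.511  0.0472] rear_r [ 0.5277 -0.122 ]
['scene'] feeder [ 0.5832 -0.0312  0.0887] 0.088 rel yaw 0.0627 noseL [-0.0487  0.1049] noseR [-0.0355 -0.1047] midy -0.004
   rear_l [0.5109 0.0477] rear_r [ 0.526  -0.1217]
['top', 'scene'] feeder [ 0.5835 -0.0312  0.0917] 0.381 rel yaw 0.0657 noseL [-0.0486  0.1051] noseR [-0.0348 -0.1045] midy -0.0039
   rear_l [0.511  0.0475] rear_r [ 0.5266 -0.1218]
TCP [ 0.51   -0.1191  0.0149] jaw 0.074 F [-3.5 -3.5 -0.3] t 4.5333
```

```bash
python3 -c "
from h import *
go([.458,-.119,.014]);go([.458,.047,.014]);go([.490,.047,.014]);go([.518,.054,.014])"
```

```text
pos [ 0.51   -0.1191  0.0149] jaw yaw 0.074 q7 -0.24 F [-3.5 -3.5 -0.3] t 4.53 -> shift [ 0.001   0.0039 -0.0518] turn 0
pos [ 0.51   -0.1191  0.0149] jaw yaw 0.074 q7 -0.24 F [-3.5 -3.5 -0.3] t 4.53 -> shift [ 0.0008  0.1695 -0.0396] turn 0
pos [ 0.51   -0.1191  0.0149] jaw yaw 0.074 q7 -0.24 F [-3.5 -3.5 -0.3] t 4.53 -> shift [ 0.0007  0.1671 -0.0076] turn 0
pos [ 0.51   -0.1191  0.0149] jaw yaw 0.074 q7 -0.24 F [-3.5 -3.5 -0.3] t 4.53 -> shift [0.0006 0.172  0.0208] turn 0
```

Emit:
move_arm(steps="0 0.002 -0.038 0 255;0 0.004 -0.053 0 255;0 0.03 -0.053 0 255;0 0.07 -0.052 0 255;0 0.11 -0.048 0 255;0 0.15 -0.043 0 255;0 0.1695 -0.04 0 255;0 0.1685 -0.03 0 255;0 0.167 -0.012 0 255;0 0.167 -0.008 0 255")

```text
clock: 5.37
position: [0.4943, 0.048, 0.0157]
ee_rot: [-0.058, 1.566, 0.059]
force: [0.8, 0.3, 0.7]
width: 0.007
```

Emit:
move_arm(steps="0 0.001 0.004 0 255;0 0.0015 0.008 0 255;0 0.002 0.012 0 255;0 0.003 0.016 0 255;0 0.004 0.02 0 255;0 0.005 0.024 0 255;0 0.006 0.027 0 255;0 0.006 0.027 0 255")

```text
clock: 6.03
position: [0.5159, 0.0551, 0.0147]
ee_rot: [-0.058, 1.573, 0.058]
force: [-3.7, 1.5, 2.1]
width: 0.004
```

```bash
python3 look.py .596 -.031 -.04 top,scene save c
```

```text
['top'] feeder [ 0.5972 -0.0341 -0.0562] 0.654 rel yaw -0.0822 noseL [-0.0196  0.0921] noseR [-0.0368 -0.1172] midy -0.0072
   rear_l [0.5371 0.0544] rear_r [ 0.5275 -0.1154]
['scene'] feeder [ 0.5957 -0.0328 -0.0415] 0.182 rel yaw -0.0675 noseL [-0.0225  0.0946] noseR [-0.0367 -0.1149] midy -0.0058
   rear_l [0.5343 0.0549] rear_r [ 0.5272 -0.115 ]
['top', 'scene'] feeder [ 0.5963 -0.0328 -0.0503] 0.839 rel yaw -0.0763 noseL [-0.021   0.0938] noseR [-0.0371 -0.1155] midy -0.0059
   rear_l [0.5357 0.0553] rear_r [ 0.5271 -0.1145]
TCP [0.516  0.0551 0.0147] jaw 0.074 F [-5.2  1.6  1.5] t 6.1333
```

```bash
python3 -c "
from h import *
go([.468,.054,.014]);go([.468,-.117,.014]);go([.506,-.117,.014]);go([.531,-.111,.014])"
```

```text
pos [0.516  0.0551 0.0147] jaw yaw 0.074 q7 -0.57 F [-5.2  1.6  1.5] t 6.13 -> shift [ 0.0008  0.0024 -0.0479] turn 0
pos [0.516  0.0551 0.0147] jaw yaw 0.074 q7 -0.57 F [-5.2  1.6  1.5] t 6.13 -> shift [ 0.0008 -0.1681 -0.0605] turn 0
pos [0.516  0.0551 0.0147] jaw yaw 0.074 q7 -0.57 F [-5.2  1.6  1.5] t 6.13 -> shift [ 0.0007 -0.1709 -0.0226] turn 0
pos [0.516  0.0551 0.0147] jaw yaw 0.074 q7 -0.57 F [-5.2  1.6  1.5] t 6.13 -> shift [ 0.0007 -0.1668  0.0028] turn 0
```

Emit:
move_arm(steps="0 0.002 -0.04 0 255;0 0 -0.055 0 255;0 -0.03 -0.06 0 255;0 -0.07 -0.06 0 255;0 -0.11 -0.06 0 255;0 -0.15 -0.06 0 255;0 -0.168 -0.06 0 255;0 -0.1685 -0.05 0 255;0 -0.171 -0.028 0 255;0 -0.171 -0.024 0 255")

```text
clock: 6.97
position: [0.5095, -0.1176, 0.0155]
ee_rot: [-0.056, 1.567, 0.056]
force: [-3.3, -2.5, 1.8]
width: 0.005
```

Emit:
move_arm(steps="0 0.001 0.004 0 255;0 0.0015 0.008 0 255;0 0.002 0.012 0 255;0 0.003 0.016 0 255;0 0.004 0.02 0 255;0 0.005 0.024 0 255;0 0.005 0.026 0 255;0 0.005 0.026 0 255")

```text
clock: 7.63
position: [0.5303, -0.1101, 0.0144]
ee_rot: [-0.059, 1.573, 0.058]
force: [-4.4, -2.2, -0.9]
width: 0.002
```

```bash
python3 look.py .607 -.026 .06 top,scene save d
```

```text
['top'] feeder [ 0.6069 -0.0252  0.0573] 0.295 rel yaw 0.0313 noseL [-0.0214  0.1084] noseR [-0.0149 -0.1015] midy 0.0014
   rear_l [0.5371 0.0559] rear_r [ 0.5469 -0.1138]
['scene'] feeder [ 0.6068 -0.0254  0.0593] 0.077 rel yaw 0.0333 noseL [-0.0217  0.1083] noseR [-0.0147 -0.1015] midy 0.0012
   rear_l [0.5369 0.0556] rear_r [ 0.547  -0.1141]
['top', 'scene'] feeder [ 0.6068 -0.0253  0.0597] 0.373 rel yaw 0.0337 noseL [-0.0218  0.1085] noseR [-0.0147 -0.1014] midy 0.0013
   rear_l [0.5368 0.0557] rear_r [ 0.547 -0.114]
TCP [ 0.5304 -0.11    0.0145] jaw 0.074 F [-4.7 -2.5 -1.5] t 7.7333
```

```bash
python3 -c "
from h import *
go([.483,-.110,.014]);go([.483,.055,.014]);go([.516,.055,.014]);go([.532,.059,.014])"
```

```text
pos [ 0.5304 -0.11    0.0145] jaw yaw 0.074 q7 -0.25 F [-4.7 -2.5 -1.5] t 7.73 -> shift [ 0.0006  0.0035 -0.0472] turn 0
pos [ 0.5304 -0.11    0.0145] jaw yaw 0.074 q7 -0.25 F [-4.7 -2.5 -1.5] t 7.73 -> shift [ 0.0005  0.1681 -0.035 ] turn 0
pos [ 0.5304 -0.11    0.0145] jaw yaw 0.074 q7 -0.25 F [-4.7 -2.5 -1.5] t 7.73 -> shift [ 0.0004  0.1656 -0.0021] turn 0
pos [ 0.5304 -0.11    0.0145] jaw yaw 0.074 q7 -0.25 F [-4.7 -2.5 -1.5] t 7.73 -> shift [0.0004 0.1685 0.0141] turn 0
```

Emit:
move_arm(steps="0 0.002 -0.038 0 255;0 0.004 -0.05 0 255;0 0.03 -0.05 0 255;0 0.07 -0.048 0 255;0 0.11 -0.044 0 255;0 0.15 -0.038 0 255;0 0.168 -0.036 0 255;0 0.167 -0.026 0 255;0 0.1655 -0.008 0 255;0 0.1655 -0.004 0 255")

```text
clock: 8.57
position: [0.519, 0.0556, 0.0156]
ee_rot: [-0.058, 1.566, 0.059]
force: [0.9, -0.7, -0.5]
width: 0.005
```

Emit:
move_arm(steps="0 0.001 0.004 0 255;0 0.001 0.008 0 255;0 0.002 0.011 0 255;0 0.003 0.014 0 255;0 0.003 0.016 0 255;0 0.003 0.016 0 255")

```text
clock: 9.07
position: [0.5293, 0.059, 0.0146]
ee_rot: [-0.058, 1.573, 0.058]
force: [-5.5, 2.2, 3.2]
width: 0.005
```

```bash
python3 look.py .613 -.027 -.02 top,scene save e
```

```text
['top'] feeder [ 0.6153 -0.0292 -0.0406] 0.723 rel yaw -0.0666 noseL [-0.0029  0.0977] noseR [-0.0169 -0.1118] midy -0.0027
   rear_l [0.5538 0.0584] rear_r [ 0.5469 -0.1115]
['scene'] feeder [ 0.6125 -0.0251  0.0046] 0.178 rel yaw -0.0214 noseL [-0.0102  0.105 ] noseR [-0.0147 -0.1049] midy 0.0014
   rear_l [0.5471 0.0596] rear_r [ 0.5479 -0.1104]
['top', 'scene'] feeder [ 0.613  -0.0258  0.0051] 0.904 rel yaw -0.0209 noseL [-0.0098  0.1043] noseR [-0.0142 -0.1056] midy 0.0007
   rear_l [0.5476 0.0589] rear_r [ 0.5484 -0.1111]
TCP [0.5293 0.059  0.0146] jaw 0.074 F [-5.2  2.8  2.2] t 9.1667
```

```bash
python3 -c "
from h import *
go([.485,.057,.014]);go([.485,-.112,.014]);go([.527,-.112,.014]);go([.539,-.110,.014])"
```

```text
pos [0.5293 0.059  0.0146] jaw yaw 0.074 q7 -0.57 F [-5.2  2.8  2.2] t 9.17 -> shift [ 0.0008  0.0013 -0.0443] turn 0
pos [0.5293 0.059  0.0146] jaw yaw 0.074 q7 -0.57 F [-5.2  2.8  2.2] t 9.17 -> shift [ 0.0007 -0.1672 -0.0568] turn 0
pos [0.5293 0.059  0.0146] jaw yaw 0.074 q7 -0.57 F [-5.2  2.8  2.2] t 9.17 -> shift [ 0.0006 -0.1703 -0.0149] turn 0
pos [0.5293 0.059  0.0146] jaw yaw 0.074 q7 -0.57 F [-5.2  2.8  2.2] t 9.17 -> shift [ 0.0006 -0.1692 -0.0028] turn 0
```

Emit:
move_arm(steps="0 0.001 -0.038 0 255;0 0 -0.055 0 255;0 -0.03 -0.057 0 255;0 -0.07 -0.058 0 255;0 -0.11 -0.058 0 255;0 -0.15 -0.058 0 255;0 -0.168 -0.058 0 255;0 -0.1685 -0.045 0 255;0 -0.17 -0.022 0 255;0 -0.17 -0.018 0 255")

```text
clock: 10.0
position: [0.5292, -0.1128, 0.0155]
ee_rot: [-0.056, 1.566, 0.057]
force: [1.7, 0.3, 0.3]
width: 0.007
```

Emit:
move_arm(steps="0 0 0.003 0 255;0 0.001 0.006 0 255;0 0.001 0.009 0 255;0 0.002 0.012 0 255;0 0.002 0.012 0 255")

```text
clock: 10.42
position: [0.5352, -0.1099, 0.0143]
ee_rot: [-0.059, 1.575, 0.057]
force: [-3.4, -2.3, -0.0]
width: 0.002
```

```bash
python3 look.py .616 -.024 .05 top,scene save f
```

```text
['top'] feeder [ 0.616  -0.0243  0.0326] 0.28 rel yaw 0.0066 noseL [-0.0097  0.1076] noseR [-0.0083 -0.1024] midy 0.0022
   rear_l [0.5483 0.0586] rear_r [ 0.5538 -0.1113]
['scene'] feeder [ 0.6154 -0.0236  0.0318] 0.073 rel yaw 0.0058 noseL [-0.0102  0.1082] noseR [-0.009  -0.1018] midy 0.0029
   rear_l [0.5477 0.0593] rear_r [ 0.5531 -0.1106]
['top', 'scene'] feeder [ 0.616  -0.0243  0.0328] 0.357 rel yaw 0.0068 noseL [-0.0097  0.1075] noseR [-0.0083 -0.1024] midy 0.0021
   rear_l [0.5483 0.0585] rear_r [ 0.5538 -0.1114]
TCP [ 0.5353 -0.1098  0.0143] jaw 0.073 F [-4.3 -2.6 -0.8] t 10.5167
```

Emit:
move_arm(steps="0 0 0.002 0 255;0 0 0.004 0 255;0 0.001 0.006 0 255;0 0.001 0.006 0 255")

```text
clock: 10.85
position: [0.5415, -0.1084, 0.0143]
ee_rot: [-0.058, 1.574, 0.057]
force: [-3.6, -3.0, -0.3]
width: 0.006
```

```bash
python3 look.py .618 -.024 .06 top,scene; python3 -c "
from h import *
go([.490,-.11,.014]);go([.490,.057,.014]);go([.526,.058,.014]);"
```

```text
['top'] feeder [ 0.6181 -0.0211  0.0619] 0.302 rel yaw 0.0359 noseL [-0.0106  0.1125] noseR [-0.0031 -0.0974] midy 0.0052
   rear_l [0.5479 0.0597] rear_r [ 0.5585 -0.11  ]
['scene'] feeder [ 0.618  -0.0222  0.0557] 0.075 rel yaw 0.0297 noseL [-0.01   0.111] noseR [-0.0038 -0.0989] midy 0.0041
   rear_l [0.5484 0.059 ] rear_r [ 0.5579 -0.1107]
['top', 'scene'] feeder [ 0.6183 -0.0215  0.0593] 0.378 rel yaw 0.0333 noseL [-0.0102  0.112 ] noseR [-0.0032 -0.0979] midy 0.0049
   rear_l [0.5483 0.0595] rear_r [ 0.5584 -0.1102]
TCP [ 0.5415 -0.1084  0.0144] jaw 0.073 F [-4.9 -2.8 -1. ] t 10.95
pos [ 0.5415 -0.1084  0.0144] jaw yaw 0.073 q7 -0.26 F [-4.9 -2.8 -1. ] t 10.95 -> shift [ 0.0006  0.0021 -0.0515] turn 0
pos [ 0.5415 -0.1084  0.0144] jaw yaw 0.073 q7 -0.26 F [-4.9 -2.8 -1. ] t 10.95 -> shift [ 0.0004  0.1687 -0.0393] turn 0
pos [ 0.5415 -0.1084  0.0144] jaw yaw 0.073 q7 -0.26 F [-4.9 -2.8 -1. ] t 10.95 -> shift [ 0.0003  0.1671 -0.0033] turn 0
```

Emit:
move_arm(steps="0 0.002 -0.038 0 255;0 0.004 -0.052 0 255;0 0.03 -0.052 0 255;0 0.07 -0.05 0 255;0 0.11 -0.048 0 255;0 0.15 -0.043 0 255;0 0.168 -0.04 0 255;0 0.168 -0.026 0 255;0 0.167 -0.01 0 255;0 0.167 -0.005 0 255")

```text
clock: 11.78
position: [0.5285, 0.0598, 0.0154]
ee_rot: [-0.058, 1.567, 0.06]
force: [0.3, 0.4, 0.3]
width: 0.002
```

Emit:
move_arm(steps="0 0 0.003 0 255;0 0 0.006 0 255;0 0.001 0.009 0 255;0 0.001 0.009 0 255")

```text
clock: 12.12
position: [0.5332, 0.0598, 0.0146]
ee_rot: [-0.058, 1.574, 0.057]
force: [-3.8, 0.3, 2.0]
width: 0.007
```

```bash
python3 look.py .620 -.025 .02 scene save g
```

```text
['scene'] feeder [ 0.6199 -0.022   0.0461] 0.173 rel yaw 0.0201 noseL [-0.0071  0.1106] noseR [-0.0029 -0.0993] midy 0.0043
   rear_l [0.5511 0.0599] rear_r [ 0.5589 -0.1099]
TCP [0.5332 0.0598 0.0145] jaw 0.074 F [-4.6  0.7  2.7] t 12.1667
```

Emit:
move_arm(steps="0 0 0.002 0 255;0 0 0.004 0 255;0 0 0.006 0 255;0 0 0.006 0 255")

```text
clock: 12.5
position: [0.5382, 0.0609, 0.0145]
ee_rot: [-0.059, 1.575, 0.058]
force: [-9.2, 2.3, 4.0]
width: 0.004
```

```bash
python3 look.py .622 -.025 .0 scene save g2; python3 -c "
from h import *
go([.490,.058,.014])"
```

```text
['scene'] feeder [ 0.6223 -0.0217  0.0167] 0.178 rel yaw -0.0093 noseL [-0.0016  0.1089] noseR [-0.0036 -0.1011] midy 0.0045
   rear_l [0.5559 0.0622] rear_r [ 0.5587 -0.1078]
TCP [0.5383 0.0609 0.0145] jaw 0.075 F [-7.9  2.2  3.7] t 12.55
pos [0.5383 0.0609 0.0145] jaw yaw 0.075 q7 -0.56 F [-7.9  2.2  3.7] t 12.55 -> shift [ 0.0007  0.0007 -0.0483] turn 0
```

Emit:
move_arm(steps="0 0.001 -0.038 0 255;0 0 -0.055 0 255;0 -0.03 -0.058 0 255;0 -0.07 -0.058 0 255;0 -0.11 -0.058 0 255;0 -0.15 -0.058 0 255;0 -0.168 -0.058 0 255;0 -0.169 -0.045 0 255;0 -0.17 -0.022 0 255;0 -0.17 -0.014 0 255")

```text
clock: 13.38
position: [0.5423, -0.1109, 0.0154]
ee_rot: [-0.056, 1.567, 0.056]
force: [-7.6, -3.8, 3.3]
width: 0.006
```

```bash
python3 look.py .622 -.023 .015 top,scene save h; python3 - <<'E'
import cv2
a=cv2.imread("pics/h_top.png")[110:185,215:335]; b=cv2.imread("pics/h_scene.png")[170:290,130:290]
cv2.imwrite("pics/h1.png",cv2.resize(a,(768,480),interpolation=2)); cv2.imwrite("pics/h2.png",cv2.resize(b,(800,600),interpolation=2))
E
```

```text
['top'] feeder [ 0.623  -0.0217  0.0306] 0.265 rel yaw 0.0046 noseL [-0.0024  0.1099] noseR [-0.0014 -0.1001] midy 0.0046
   rear_l [0.5555 0.0613] rear_r [ 0.5607 -0.1086]
['scene'] feeder [ 0.6221 -0.0221  0.0206] 0.07 rel yaw -0.0054 noseL [-0.0023  0.1088] noseR [-0.0034 -0.1012] midy 0.0041
   rear_l [0.5553 0.0615] rear_r [ 0.5588 -0.1085]
['top', 'scene'] feeder [ 0.6228 -0.0217  0.0255] 0.342 rel yaw -0.0005 noseL [-0.002   0.1095] noseR [-0.0022 -0.1005] midy 0.0046
   rear_l [0.5557 0.0616] rear_r [ 0.56   -0.1083]
TCP [ 0.5406 -0.1099  0.0149] jaw 0.074 F [0.2 0.3 0.8] t 13.4833
```

View pics/h1.png

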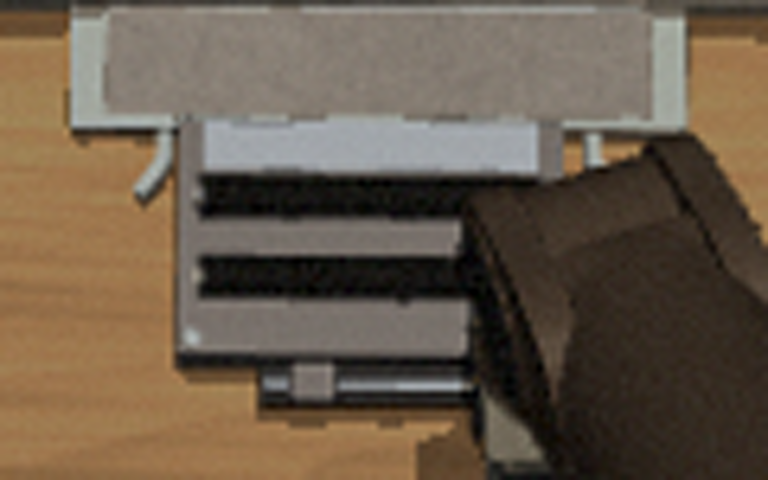

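View pics/h2.png

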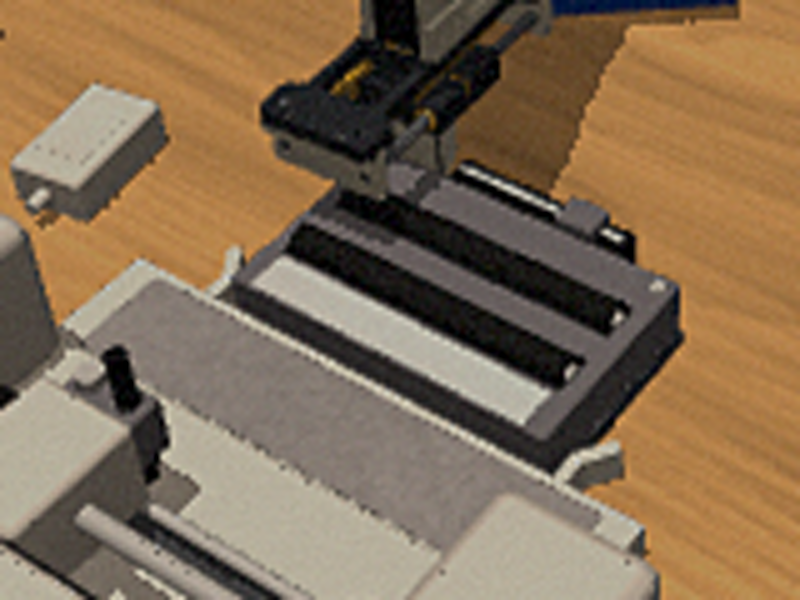

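Emit:
move_arm(steps="0 0 0.001 0 255;0 0 0.002 0 255;0 0 0.003 0 255;0 0 0.003 0 255")

```text
clock: 13.82
position: [0.5422, -0.1094, 0.0149]
ee_rot: [-0.059, 1.571, 0.058]
force: [-0.5, 0.9, 0.0]
width: 0.004
```

Emit:
move_arm(steps="0 0 0.001 0 255;0 0 0.002 0 255;0 0 0.002 0 255")

```text
clock: 14.07
position: [0.5424, -0.1094, 0.0146]
ee_rot: [-0.058, 1.575, 0.058]
force: [-9.9, 1.0, 6.6]
width: 0.003
```

Emit:
move_arm(steps="0 0 0.001 0 255;0 0 0.002 0 255;0 0 0.002 0 255")

```text
clock: 14.32
position: [0.5424, -0.1095, 0.0144]
ee_rot: [-0.059, 1.578, 0.058]
force: [-14.6, 0.9, 12.5]
width: 0.004
```

```bash
python3 look.py .623 -.022 .026 top,scene;python3 -c "
from h import *
go([.495,-.11,.014]);go([.495,.06,.014]);go([.536,.060,.014]);"
```

```text
['top'] feeder [ 0.6228 -0.0219  0.0257] 0.287 rel yaw -0.0003 noseL [-0.002   0.1093] noseR [-0.0021 -0.1007] midy 0.0043
   rear_l [0.5557 0.0614] rear_r [ 0.56   -0.1086]
['scene'] feeder [ 0.6226 -0.0223  0.0239] 0.073 rel yaw -0.0021 noseL [-0.0021  0.1088] noseR [-0.0025 -0.1012] midy 0.0039
   rear_l [0.5556 0.0611] rear_r [ 0.5597 -0.1088]
['top', 'scene'] feeder [ 0.6229 -0.0217  0.0272] 0.361 rel yaw 0.0012 noseL [-0.0021  0.1096] noseR [-0.0019 -0.1004] midy 0.0045
   rear_l [0.5556 0.0615] rear_r [ 0.5603 -0.1085]
TCP [ 0.5424 -0.1095  0.0144] jaw 0.074 F [-15.    0.9  10.9] t 14.4167
pos [ 0.5424 -0.1095  0.0144] jaw yaw 0.074 q7 -0.25 F [-15.    0.9  10.9] t 14.42 -> shift [ 0.0008  0.003  -0.0473] turn 0
pos [ 0.5424 -0.1095  0.0144] jaw yaw 0.074 q7 -0.25 F [-15.    0.9  10.9] t 14.42 -> shift [ 0.0006  0.1725 -0.0348] turn 0
pos [ 0.5424 -0.1095  0.0144] jaw yaw 0.074 q7 -0.25 F [-15.    0.9  10.9] t 14.42 -> shift [0.0003 0.1695 0.0061] turn 0
```

Emit:
move_arm(steps="0 0.002 -0.038 0 255;0 0.004 -0.054 0 255;0 0.03 -0.054 0 255;0 0.07 -0.052 0 255;0 0.11 -0.048 0 255;0 0.15 -0.044 0 255;0 0.171 -0.04 0 255;0 0.171 -0.02 0 255;0 0.17 -0.006 0 255;0 0.17 -0.003 0 255")

```text
clock: 15.25
position: [0.5341, 0.0608, 0.0154]
ee_rot: [-0.058, 1.567, 0.059]
force: [-0.1, -0.2, -0.1]
width: 0.006
```

Emit:
move_arm(steps="0 0 0.001 0 255;0 0 0.002 0 255;0 0 0.003 0 255;0 0 0.003 0 255")

```text
clock: 15.58
position: [0.5339, 0.0597, 0.015]
ee_rot: [-0.058, 1.571, 0.058]
force: [0.5, 0.4, -0.8]
width: 0.006
```

Emit:
move_arm(steps="0 0 0.001 0 255;0 0 0.002 0 255;0 0 0.003 0 255;0 0 0.004 0 255;0 0 0.004 0 255")

```text
clock: 16.0
position: [0.5382, 0.0603, 0.0149]
ee_rot: [-0.058, 1.571, 0.058]
force: [-0.7, -0.5, 0.2]
width: 0.003
```

Emit:
move_arm(steps="0 0 0.001 0 255;0 0 0.002 0 255;0 0 0.002 0 255")

```text
clock: 16.25
position: [0.5383, 0.0603, 0.0147]
ee_rot: [-0.059, 1.574, 0.058]
force: [-7.9, -0.1, 6.0]
width: 0.006
```

Emit:
move_arm(steps="0 0 0.001 0 255;0 0 0.002 0 255;0 0 0.003 0 255;0 0 0.003 0 255")

```text
clock: 16.58
position: [0.5384, 0.0603, 0.0143]
ee_rot: [-0.061, 1.579, 0.057]
force: [-18.0, -0.9, 14.3]
width: 0.002
```

```bash
python3 -c "
from h import *
go([.48,.1,.2])"
```

```text
pos [0.5384 0.0603 0.0143] jaw yaw 0.075 q7 -0.56 F [-18.   -0.9  14.3] t 16.58 -> shift [-0.1853  0.0436 -0.0569] turn 0
```

Emit:
move_arm(steps="0 0.001 -0.04 0 255;-0.03 0.003 -0.06 0 255;-0.07 0.003 -0.06 -0.1 200;-0.11 0.03 -0.06 -0.22 100;-0.15 0.07 -0.06 -0.34 0;-0.17 0.11 -0.06 -0.46 0;-0.17 0.15 -0.06 -0.58 0;-0.17 0.19 -0.06 -0.7 0;-0.17 0.23 -0.06 -0.82 0;-0.17 0.27 -0.06 -0.94 0")

```text
clock: 17.42
position: [0.4649, 0.3134, 0.1857]
ee_rot: [-0.794, 1.419, 0.793]
force: [-0.9, -0.3, -0.6]
width: 0.533
```

```bash
python3 look.py .623 -.022 .026 top,scene save i; python3 - <<'E'
from h import *
ns=["top","scene"]; ds=[grab(n) for n in ns]
for D,N in(([ds[0]],["top"]),([ds[1]],["scene"])): print(fitobj(D,N,RO,[.481,.3805,-.279],.008,rad=.12))
go([.481,.3805,.17],1.292)
a=cv2.imread("pics/i_top.png")[110:185,215:335]; cv2.imwrite("pics/i1.png",cv2.resize(a,(768,480),interpolation=2))
E
```

```text
['top'] feeder [ 0.6229 -0.0216  0.032 ] 0.036 rel yaw 0.006 noseL [-0.0026  0.1101] noseR [-0.0013 -0.0999] midy 0.0047
   rear_l [0.5552 0.0613] rear_r [ 0.5607 -0.1086]
['scene'] feeder [ 0.622  -0.0221  0.021 ] 0.042 rel yaw -0.005 noseL [-0.0024  0.1088] noseR [-0.0034 -0.1012] midy 0.0042
   rear_l [0.5553 0.0615] rear_r [ 0.5588 -0.1084]
['top', 'scene'] feeder [ 0.6229 -0.0216  0.0271] 0.081 rel yaw 0.0011 noseL [-0.0021  0.1098] noseR [-0.0019 -0.1002] midy 0.0047
   rear_l [0.5557 0.0616] rear_r [ 0.5603 -0.1083]
TCP [0.4622 0.3196 0.1859] jaw 1.027 F [-0.2 -0.2 -0.5] t 17.5167
(array([ 0.49581172,  0.37278389, -0.27162561]), np.float64(9.564844131469727))
(array([ 0.48010817,  0.38063986, -0.27996078]), np.float64(0.039143458008766174))
pos [0.4641 0.313  0.1847] jaw yaw 1.016 q7 -0.08 F [-0.6 -0.6 -0.2] t 17.62 -> shift [0.0147 0.0212 0.0663] turn -0.276
```

View pics/i1.png

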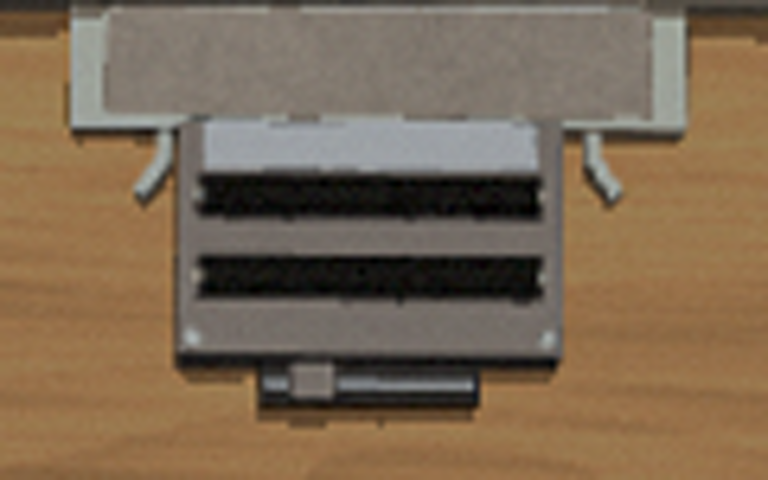

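View pics/i_scene.png

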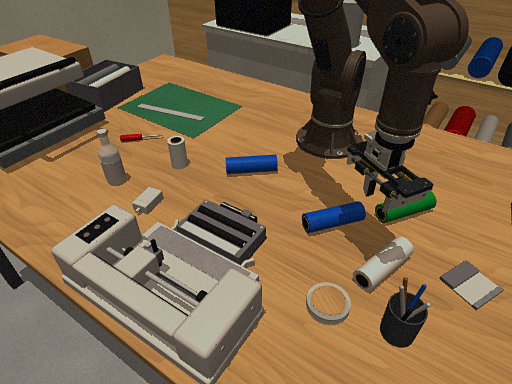

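Emit:
move_arm(steps="0.014 0.021 0.066 -0.12 0;0.03 0.021 0.066 -0.24 0;0.06 0.021 0.066 -0.276 0;0.075 0.021 0.066 -0.276 0;0.075 0.021 0.066 -0.276 0;0.075 0.021 0.066 -0.276 0")

```text
clock: 18.12
position: [0.4823, 0.3767, 0.1094]
ee_rot: [-0.999, 1.332, 0.997]
force: [-0.8, 0.0, 0.5]
width: 1.002
```

```bash
python3 - <<'E'
from h import *
d=grab("wrist"); cv2.imwrite("pics/w2.png",d["img"])
ds=grab("scene"); print(fitobj([ds],["scene"],RO,[.481,.3805,-.279],.008,rad=.12))
t=grab("top")
# tray shift check
for nm,e in(("init",dict(np.load("top0.npz"))),("now",t)):
    P=clean(e); Z=P[...,2]-ZB["top"]
    TR=[box(0,.06,-.17,.17,.012,.024)]
    rows=[]
    for y0 in(-.18,-.17,.12,.13,.14):
        m=(abs(P[...,1]-y0)<.005)&(Z>.012)&(Z<.035)&(P[...,0]>.66)&(P[...,0]<.75); rows.append((y0,np.sort(P[m][:,0])[:4].mean().round(4)))
    print(nm,rows)
go([.4808,.3805,.014],1.292)
w=proj(d,place(np.array([[.085,0,.056],[-.085,0,.056],[0,0,.056]]),[.4808,.3805,-.279])); print(w.round(0))
E
```

```text
(array([ 0.48000341,  0.38053982, -0.27830905]), np.float64(0.08799898624420166))
init [(-0.18, np.float64(0.6937)), (-0.17, np.float64(0.6943)), (0.12, np.float64(0.6857)), (0.13, np.float64(0.6854)), (0.14, np.float64(0.6878))]
now [(-0.18, np.float64(0.694)), (-0.17, np.float64(0.6946)), (0.12, np.float64(0.6861)), (0.13, np.float64(0.686)), (0.14, np.float64(0.6882))]
pos [0.4828 0.3785 0.1116] jaw yaw 1.288 q7 0.03 F [-0.3  0.2 -0.6] t 18.27 -> shift [0.0976 0.0027 0.0012] turn -0.004
[[261. 299.]
 [261.  89.]
 [261. 203.]]
```

View pics/w2.png

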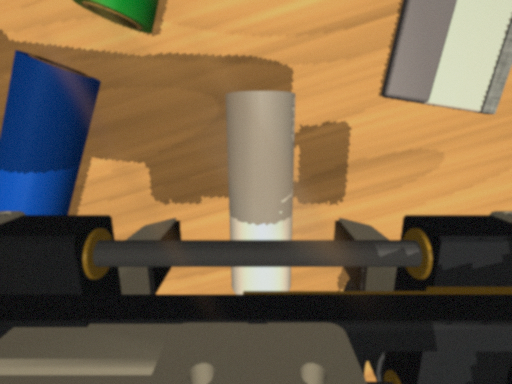

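Emit:
move_arm(steps="0.03 0.0027 0.001 -0.004 0;0.06 0.0027 0.001 -0.004 0;0.085 0.0027 0.001 -0.004 0;0.097 0.0027 0.001 -0.004 0;0.097 0.0027 0.001 -0.004 0;0.097 0.0027 0.001 -0.004 0", squeeze=15)

```text
clock: 18.77
position: [0.4799, 0.3807, 0.014]
ee_rot: [-1.002, 1.327, 1.003]
force: [-0.5, -0.0, 1.6]
width: 0.999
```

Emit:
move_arm(steps="0 0 0 0 120;0 0 0 0 120;0 0 0 0 120;0 0 0 0 120;0 0 0 0 120;0 0 0 0 120;0 0 0 0 120;0 0 0 0 120", squeeze=15)

```text
clock: 19.43
position: [0.4796, 0.3804, 0.0131]
ee_rot: [-1.003, 1.327, 1.003]
force: [-0.3, -1.3, 3.6]
width: 0.605
```

Emit:
move_arm(steps="-0.015 0 0 0 120;-0.035 0 0 0 120;-0.065 0 0 0 120;-0.1 0 0 0 120;-0.14 0 0 0 120;-0.17 0 0 0 120;-0.19 0 0 0 120;-0.19 0 0 0 120", squeeze=20)

```text
clock: 20.1
position: [0.4801, 0.3824, 0.2084]
ee_rot: [-1.001, 1.32, 1.003]
force: [0.1, 0.8, -3.2]
width: 0.605
```

```bash
python3 - <<'E'
from h import *
d=grab("scene"); cv2.imwrite("pics/s3.png",d["img"])
go([.6,.0,.2],.026)
go([.6229,-.0217,.2],.026)
E
```

```text
pos [0.4798 0.3813 0.2055] jaw yaw 1.294 q7 0.1 F [-0.4  0.2 -4.3] t 20.15 -> shift [ 0.0049 -0.2198 -0.3339] turn 1.268
pos [0.4798 0.3813 0.2055] jaw yaw 1.294 q7 0.1 F [-0.4  0.2 -4.3] t 20.15 -> shift [ 0.0049 -0.2478 -0.3485] turn 1.268
```

View pics/s3.png

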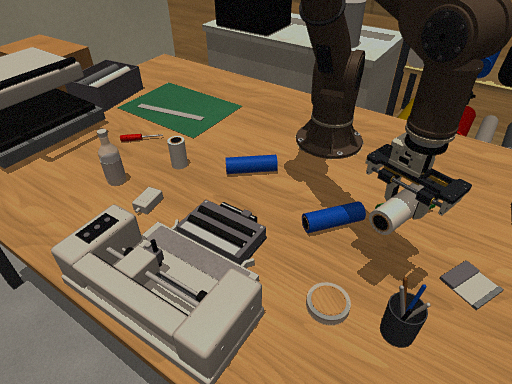

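Emit:
move_arm(steps="0 -0.01 -0.015 0.06 120;0 -0.025 -0.035 0.13 120;0 -0.042 -0.06 0.21 120;0 -0.06 -0.085 0.31 120;0 -0.078 -0.11 0.41 120;0 -0.096 -0.135 0.51 120;0 -0.114 -0.16 0.6 120;0 -0.132 -0.185 0.69 120;0 -0.15 -0.21 0.78 120;0 -0.165 -0.232 0.86 120")

```text
clock: 20.98
position: [0.5742, 0.109, 0.2009]
ee_rot: [-0.337, 1.548, 0.335]
force: [0.3, 0.1, -3.4]
width: 0.604
```

```bash
python3 -c "
from h import *
go([.6229,-.0217,.2],.026)"
```

```text
pos [0.5742 0.109  0.2009] jaw yaw 0.428 q7 -0.17 F [ 0.3  0.1 -3.4] t 20.98 -> shift [ 0.001  -0.1391 -0.01  ] turn 0.402
```

Emit:
move_arm(steps="0 -0.025 -0.002 0.08 120;0 -0.05 -0.004 0.16 120;0 -0.075 -0.006 0.24 120;0 -0.1 -0.008 0.31 120;0 -0.12 -0.009 0.37 120;0 -0.134 -0.01 0.4 120;0 -0.139 -0.01 0.402 120;0 -0.139 -0.01 0.402 120;0 -0.139 -0.01 0.402 120")

```text
clock: 21.73
position: [0.6238, -0.0168, 0.2027]
ee_rot: [-0.026, 1.571, 0.028]
force: [0.2, 0.8, -3.3]
width: 0.603
```

```bash
python3 - <<'E'
from h import *
d=grab("scene"); cv2.imwrite("pics/s4.png",d["img"]); t=grab("top"); cv2.imwrite("pics/t4.png",t["img"])
s,p,R=pose(); zc=p[2]+.0145
X=[cyl(.028,.170,zc)]
# fit roll silhouette using colour: project and overlay prediction
P=clean(d); 
m=(abs(P[...,2]-zc)<.035)&(abs(P[...,0]-p[0])<.06)&(abs(P[...,1]-p[1])<.11)
for half in(-1,1):
    pass
q=P[m&(abs(P[...,1]-p[1])>.03)]
hsv=cv2.cvtColor(d["img"],cv2.COLOR_BGR2HSV)
print("roll y extent",q[:,1].min(),q[:,1].max(),"TCP y",p[1])
# ridge direction: top points at each y
for y in np.arange(-.08,.081,.02):
    b=q[abs(q[:,1]-p[1]-y)<.006]
    if len(b)>10:
        # circle fit in xz
        A=np.c_[2*b[:,0],2*b[:,2],np.ones(len(b))]; s_=np.linalg.lstsq(A,(b[:,0]**2+b[:,2]**2),rcond=None)[0]
        print(round(y,3),len(b),b[b[:,2]>b[:,2].max()-.004].mean(0).round(4),s_[:2].round(4))
go([.6229,-.0217,.09],.026)
E
```

```text
roll y extent 0.013875332618435432 0.06963904271317267 TCP y -0.016157142158229647
0.04 108 [0.6243 0.0233 0.2447] [0.6222 0.2169]
0.06 112 [0.6243 0.0442 0.2442] [0.6216 0.2174]
0.08 298 [0.6231 0.0633 0.2439] [0.6238 0.2201]
pos [ 0.6237 -0.0162  0.203 ] jaw yaw 0.035 q7 -0.29 F [-0.2  0.8 -3.8] t 21.83 -> shift [ 0.113  -0.0056 -0.001 ] turn 0.009
```

View pics/s4.png

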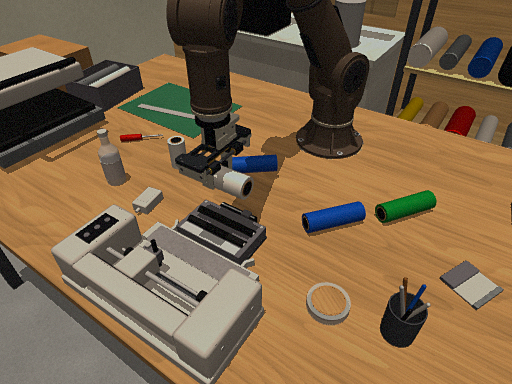

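Emit:
move_arm(steps="0.02 -0.002 0 0.004 120;0.04 -0.002 0 0.004 120;0.065 -0.002 0 0.004 120;0.085 -0.002 0 0.004 120;0.1 -0.002 0 0.004 120;0.11 -0.002 0 0.004 120;0.118 -0.002 0 0.004 120;0.118 -0.002 0 0.004 120;0.118 -0.002 0 0.004 120")

```text
clock: 22.58
position: [0.6244, -0.0197, 0.0853]
ee_rot: [-0.022, 1.57, 0.023]
force: [0.5, 0.7, -2.9]
width: 0.604
```

```bash
python3 - <<'E'
from h import *
go([.6229,-.0222,.068],.026)
d=grab("scene"); cv2.imwrite("pics/s5.png",cv2.resize(d["img"][150:300,120:320],(800,600),interpolation=2))
E
```

```text
pos [ 0.6244 -0.0197  0.0853] jaw yaw 0.029 q7 -0.37 F [ 0.5  0.7 -2.9] t 22.58 -> shift [ 0.0173 -0.0024 -0.0016] turn 0.003
```

View pics/s5.png

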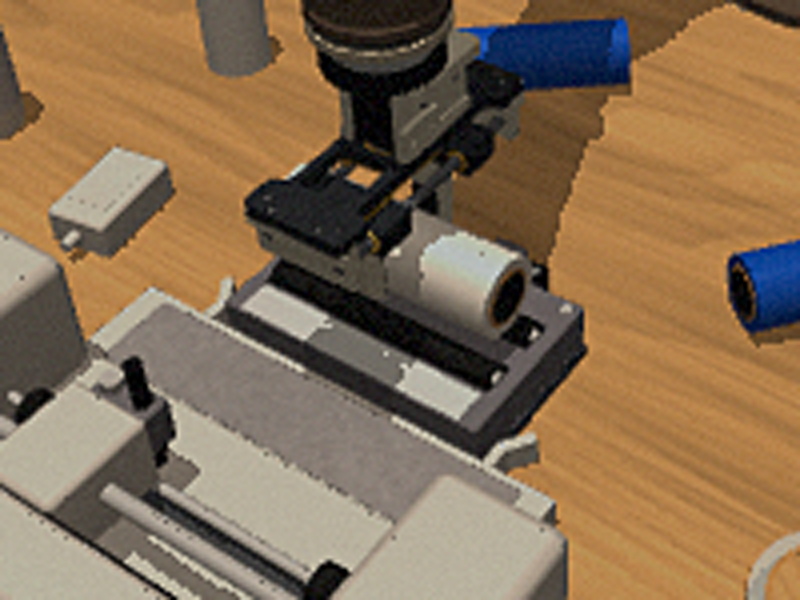

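Emit:
move_arm(steps="0.004 -0.001 -0.0005 0 120;0.008 -0.002 -0.001 0 120;0.012 -0.002 -0.0015 0 120;0.014 -0.002 -0.0015 0 120;0.014 -0.002 -0.0015 0 120")

```text
clock: 23.05
position: [0.6223, -0.0225, 0.0703]
ee_rot: [-0.022, 1.572, 0.022]
force: [-0.5, -0.8, -3.1]
width: 0.606
```

Emit:
move_arm(steps="0.001 0 0 0 120;0.002 0 0 0 120;0.003 0 0 0 120;0.003 0 0 0 120")

```text
clock: 23.38
position: [0.6227, -0.0223, 0.0678]
ee_rot: [-0.022, 1.571, 0.022]
force: [1.0, -0.7, -2.2]
width: 0.602
```

Emit:
move_arm(steps="0.001 0 0 0 120;0.002 0 0 0 120;0.003 0 0 0 120;0.003 0 0 0 120")

```text
clock: 23.72
position: [0.6229, -0.0223, 0.0648]
ee_rot: [-0.022, 1.57, 0.022]
force: [0.3, 0.3, -3.8]
width: 0.607
```

Emit:
move_arm(steps="0.001 0 0 0 120;0.0015 0 0 0 120;0.0015 0 0 0 120")

```text
clock: 23.97
position: [0.6237, -0.0223, 0.0641]
ee_rot: [-0.022, 1.569, 0.022]
force: [0.8, -0.0, 3.0]
width: 0.603
```

Emit:
move_arm(steps="0 0 0 0 120;0 0 0 0 120;0 0 0 0 98;0 0 0 0 94;0 0 0 0 90;0 0 0 0 80;0 0 0 0 60;0 0 0 0 40;0 0 0 0 20;0 0 0 0 10", squeeze=3)

```text
clock: 24.8
position: [0.6225, -0.0223, 0.0633]
ee_rot: [-0.022, 1.571, 0.022]
force: [-0.2, 0.4, 0.5]
width: 0.927
```

Emit:
move_arm(steps="-0.005 0 0 0 0;-0.015 0 0 0 0;-0.03 0 0 0 0;-0.05 0 0 0 0;-0.08 0 0 0 0;-0.11 0 0 0 0;-0.14 0 0 0 0;-0.17 0 0 0 0;-0.17 0 -0.04 0 0;-0.17 0 -0.08 0 0")

```text
clock: 25.63
position: [0.5446, -0.0235, 0.2363]
ee_rot: [-0.021, 1.565, 0.023]
force: [-0.9, -0.1, -0.3]
width: 0.997
```

Emit:
move_arm(steps="0 0 -0.04 0 0;0 0 -0.08 0 0;0 0 -0.11 0 0;0 0 -0.13 0 0;0 0 -0.14 0 0;0 0 -0.14 0 0")

```text
clock: 26.13
position: [0.4015, -0.0286, 0.2342]
ee_rot: [-0.023, 1.57, 0.02]
force: [0.9, -1.0, 0.7]
width: 0.997
```

```bash
python3 - <<'E'
from h import *
s,p,R=pose(); print(p.round(3),s["width"],s["clock"])
for n in("top","scene","wrist"):
    d=grab(n); np.savez(f"z_{n}.npz",**d)
    c={"top":d["img"][110:185,215:335],"scene":d["img"][170:290,140:300],"wrist":d["img"]}[n]
    cv2.imwrite(f"pics/z_{n}.png",cv2.resize(c,(768,480) if n=="top" else(800,600),interpolation=2))
E
```

```text
[ 0.402 -0.029  0.234] 0.9968133723143044 26.1333
```

View pics/z_top.png

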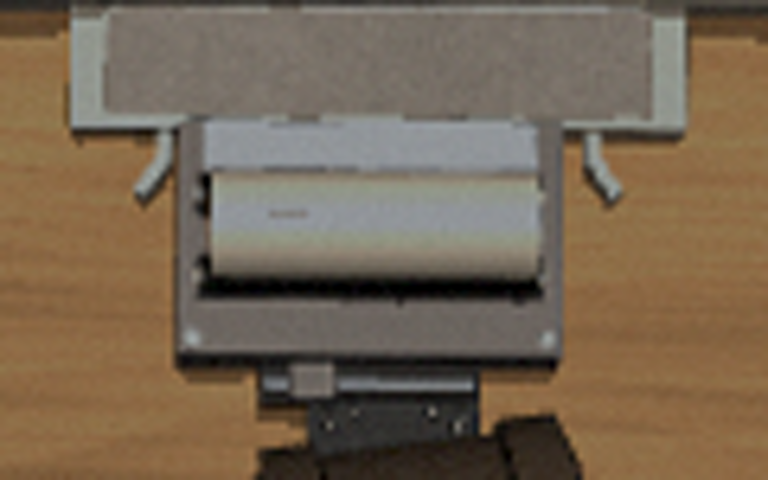

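View pics/z_scene.png

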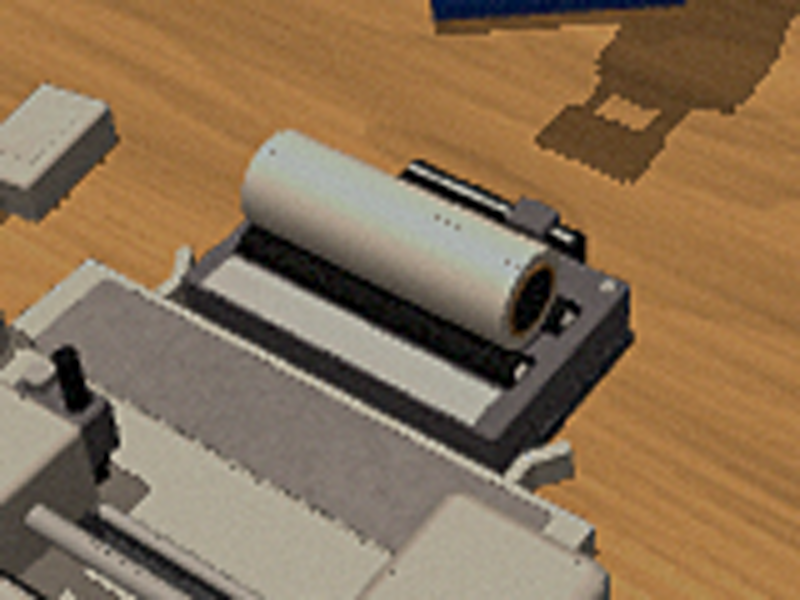

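View pics/z_wrist.png

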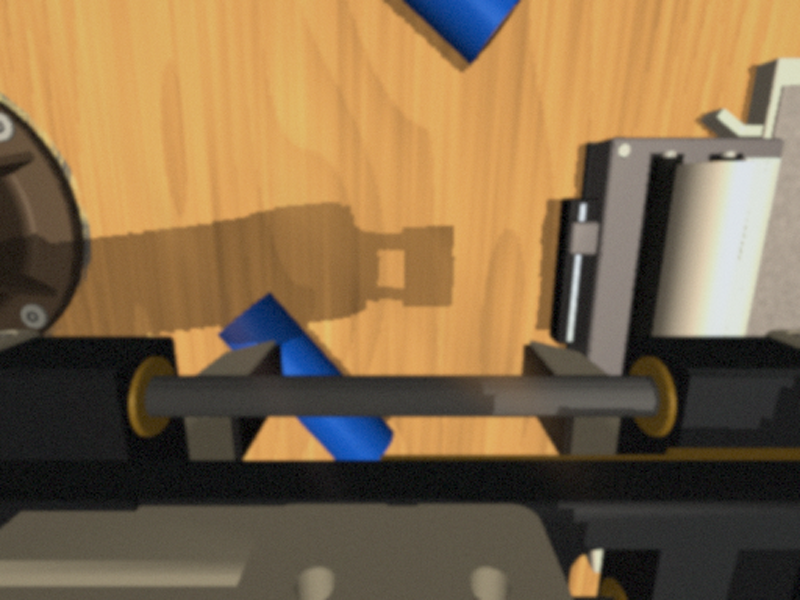

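```bash
python3 - <<'E'
from h import *
for n in("top","scene"):
    d=dict(np.load(f"z_{n}.npz"))
    X=[cyl(.028,.170,.079)]
    p,c=fitobj([d],[n],X,[.623,-.022,.026+np.pi/2],.066,rad=.11,zhi=.12) if 0 else (None,None)
    P=clean(d); q=P[(P[...,2]-ZB[n]>.085)&(P[...,2]<.125)&(np.hypot(P[...,0]-.623,P[...,1]+.022)<.11)]
    r=cv2.minAreaRect(q[:,:2].astype(np.float32)); print(n,r, q.mean(0), np.percentile(q[:,2],99), "yext",q[:,1].min(),q[:,1].max())
go([.688,.02,.2],.026)
E
```

```text
top ((0.6229566931724548, -0.023491360247135162), (0.05098895728588104, 0.16710081696510315), 1.867647409439087) [ 0.62081035 -0.02305831  0.10295051] 0.11081963273422467 yext -0.10737024294254416 0.06051884793293036
scene ((0.626685380935669, -0.02304905652999878), (0.05090712383389473, 0.17383772134780884), 2.2752389907836914) [ 0.63355498 -0.01536411  0.10037159] 0.1074785703481982 yext -0.10973846718898933 0.06361706581905197
pos [ 0.4045 -0.0284  0.234 ] jaw yaw 0.028 q7 -0.13 F [ 0.  -0.   0.5] t 26.28 -> shift [0.0345 0.0404 0.2847] turn 0.002
```

Emit:
move_arm(steps="0 0.01 0.035 0 0;0 0.02 0.07 0 0;0 0.03 0.105 0 0;0 0.04 0.14 0 0;0 0.04 0.175 0 0;0 0.04 0.21 0 0;0 0.04 0.245 0 0;0 0.04 0.27 0 0;0 0.04 0.284 0 0;0 0.04 0.284 0 0")

```text
clock: 27.12
position: [0.689, 0.02, 0.231]
ee_rot: [-0.02, 1.572, 0.022]
force: [-0.9, 0.5, -0.7]
width: 1.003
```

```bash
python3 - <<'E'
from h import *
d=grab("wrist"); np.savez("wl.npz",**d); cv2.imwrite("pics/wl.png",cv2.resize(d["img"],(800,600),interpolation=2))
s,p,R=pose(); print(p,d["extrinsics"][:3,3])
print(proj(d,np.array([[.688,.085,.024],[.688,-.12,.024],[.688,.085,.047]])))
E
```

```text
[0.68723287 0.0201664  0.23131977] [0.68862362 0.08455781 0.3909845 ]
[[256.78652317 123.07482803]
 [252.86577978 270.03329431]
 [256.75413199 123.04973333]]
```

View pics/wl.png

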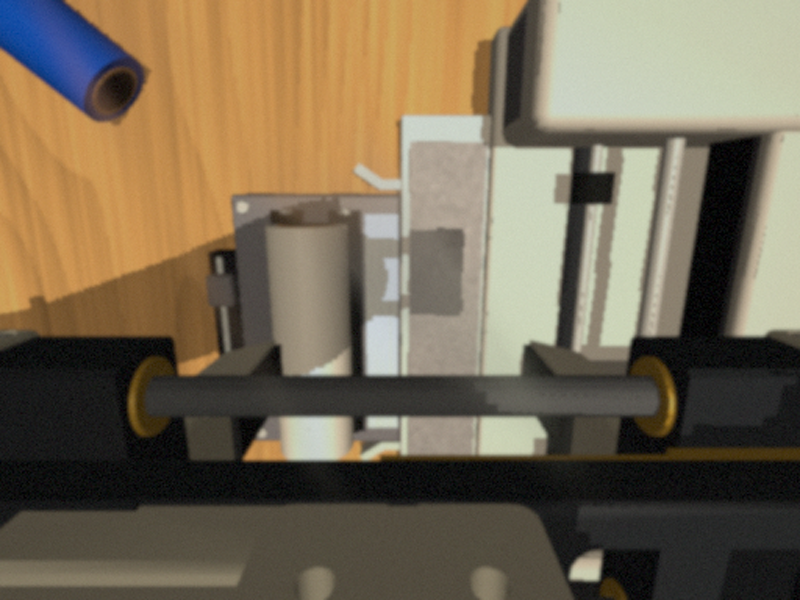

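```bash
python3 - <<'E'
from h import *
d=dict(np.load("wl.npz")); c=d["img"][105:295,222:282]; c=cv2.convertScaleAbs(c,alpha=1.4)
a=cv2.resize(c[:60],(600,600),interpolation=0); b=cv2.resize(c[150:190],(600,400),interpolation=0)
cv2.imwrite("pics/wlz.png",a); 
g=d["img"].astype(int).sum(2)//3
for v in(128,130,132,136,140,272,274,276): print(v,g[v,244:268])
E
```

```text
128 [142 144 143 142 144 144 144 142 143 139 130 120 130 159 182 190 192 186
 174 163 162 160 160 159]
130 [145 142 141 143 146 145 142 143 145 140 130 119 134 160 181 190 190 185
 173 164 161 161 161 158]
132 [141 143 142 142 144 143 143 144 144 138 128 120 130 158 182 188 187 186
 171 162 159 159 158 158]
136 [161 157 160 159 159 160 158 158 158 148 137 122 127 157 183 190 189 185
 173 164 158 157 153 156]
140 [194 197 196 195 194 193 193 194 194 186 167 139 134 158 180 189 187 180
 170 160 157 156 155 157]
272 [191 194 198 197 192 191 194 194 193 187 161 135 148 180 195 190 174 155
 150 154 147 149 148 149]
274 [139 143 143 142 144 143 140 142 142 137 127 121 146 182 191 189 176 157
 148 151 147 146 141 143]
276 [116 120 116 114 118 115 117 118 119 114 106 111 145 182 194 191 171 155
 145 145 147 145 147 149]
```

View pics/wlz.png

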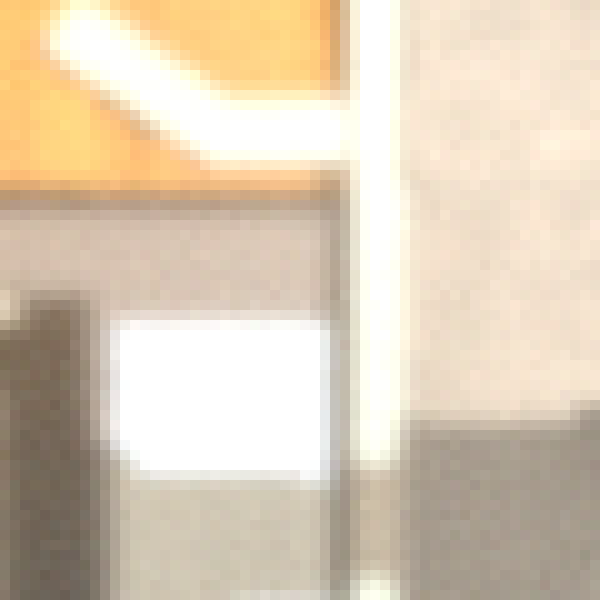

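```bash
python3 - <<'E'
from h import *
print(arm.observe()["clock"], arm.sign_off())
E
```

```text
the job is handed in; nothing more can be done
27.1667 None
```

The feeder is docked, the vinyl roll is on its rollers, and the job was handed in at 27.2 s of the 72 s allowed. `sign_off` gave no verdict.

**Feeder:** I walked it in with eight alternating pushes on the two bare rear ends. A check press on each end then stalled without movement, at about 15 N on the right and 18 N on the left. My camera fits put the front face parallel to the tray to within about 0.006 rad, with the feeder about 4.5 mm left of mid-way.

**Cutter:** the top camera shows its docking edge moved less than 0.5 mm. The check presses did go slightly past the 14 N at which it might slide.

**Roll:** I gripped it from above, lowered it until its weight came off the gripper, and released it gently. It lies about 2 mm off centre along the rollers, and its axis is within about 1 degree of them. The gripper then backed off and hovered clear.

**Checks that did not fully agree:**
- **Front gap:** my camera fits read 1 to 3 mm short of the tray, and the combined fit 2 mm, which is right at the 2 mm limit. I put that down to a bias in my estimate of the tray edge, because both presses stalled and the wrist view showed only a thin seam (about 1 mm), the same at both ends.
- **Roll fit before pickup:** one top-camera fit failed because the arm was in the way; the scene camera confirmed the position.
- **Bystanders:** I checked these only by eye, and saw nothing moved.

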